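Fold the fly board flat over its ratchet

TASK

The fly board on the tying table is propped up on its ratchet easel. Fold it away: lift it by its grip bar up through its notches and past the top one until it is nearly upright, so that the pawl is thrown out, then lower it gently all the way down until it lies flat on its base, without letting it drop, and let go. Leave the glass bead jar standing where it is.

Things in the scene. Friction and masses are not known exactly. Their poses are not given: they have to be found in the camera images.
- fly_board (a joint): Board angle, rad: 0 flat on its base, grows as the free edge rises, stop 1.45. Wood panel 195x200x12 mm, green foam pad with fishing flies, 0.5 kg, damped hinge: 5 N at the bar lifts it. A toothed quadrant and weighted pawl hold it at notches, about 0.28, 0.51, 0.74; it starts in one. Past 1.25 (1.33 is sure) the pawl flips and stays out in 0.3 s; then the board sinks freely, and slams if let go.
- grip_bar (a point): Middle of the grip bar: round wood, 12 mm thick, parallel to the hinge, 250 mm from its axis, on two side arms 39 mm clear of the board's free edge; 118 mm of bar is free between the arms. It rolls in the fingers as the board swings. Axes: x along the board from hinge to bar, y along the bar, z out of the foam face. With the board flat it is 50 mm above the bare table.
- hinge_mid (a point): Middle of the hinge axis, 50 mm above the table, on the fixed wooden base. x: level, from the hinge to where the bar lies when flat; y along the hinge; z up. At board angle a the bar's middle is 250 mm x (cos a along x, sin a along z) from here. Quadrant, pawl and its post stand at -y, 105 to 145 mm from here, up to 205 mm above the table.
- bead_jar: Loose glass jar with a black lid, 48 mm in diameter, 75 mm tall, standing on the table beyond the grip bar; origin at the centre of its underside. A bystander that must stay standing in its place.

How it is judged:
On the way:
1. the board has been lifted past its top notch, over 1.15 rad (value of joint fly_board above 1.15 rad), for 0.05 s.
At the end, for the whole second after the job is handed in: The fly board lies flat on its base (angle under 0.05 rad) at rest; the bead jar stands upright within 30 mm of where it was (value of joint fly_board below 0.05 rad and velocity of joint fly_board between -0.05 and 0.05 rad/s and angle between bead_jar's own z axis and vertical below 0.2 rad and distance of bead_jar from where it was at the start of the episode below 0.03 m); the robot touches nothing.
It fails at once if the board is dropped: it comes down onto its base faster than 1.3 rad/s (over the last 0.25 rad) (value of joint fly_board below 0.25 rad and velocity of joint fly_board below -1.3 rad/s).
It fails at once if the bead jar is knocked over or pushed more than 30 mm (angle between bead_jar's own z axis and vertical above 0.5 rad or distance of bead_jar from where it was at the start of the episode above 0.03 m).
It also fails if it takes over 42 s, if anything falls off the work surface, if the arm or the gripper's body presses on something with over 40 N, if the wrist force passes 120 N, or if a joint passes its speed limit or range.

ROBOT

A 7-joint arm with a two-finger parallel gripper is mounted at the origin on the work surface. World frame = base frame: x ahead of the robot, y to its left, z up, the work surface at z = 0. Lengths are in m, angles in rad, forces in N, time in s.
With the tool pointing down it reaches from about 0.4 to 0.875 m from the base axis. Payload 19.3 kg.
Tool frame: the origin (TCP) lies midway between the tips of the shut fingers; the grasp point (between the pads) lies 19 mm behind it; z points along the fingers, y is the line along which they close (so a half turn about z gives the same grasp; the last joint's range is limited). The gripper opens to 85 mm and grips with 20 to 120 N. Pads are 22 mm wide; open, the fingers measure 114 mm over their backs; the gripper's body (76 mm by 85 mm) begins 54 mm behind the grasp point. The pads swing forward as they close: fully open they stand 13 mm farther back than shut.
Start: joints at [-1.296, 0.521, -0.036, 1.599, 0.021, 1.021, -0.113], TCP at [0.211, 0.588, 0.21] pointing down, gripper open.
Joint ranges: [-2.91, 2.91], [-0.3, 2.13], [-1.5, 1.42], [0.17, 2.43], [-1.26, 4.41], [0.16, 1.93], [-2.52, 2.52]. Speed limits (rad/s): [1.89, 1.89, 2.39, 2.39, 3.01, 3.01, 3.01].

INTERFACE

Orientations are given as [roll, pitch, yaw] about the fixed x, y, z axes, in that order (R = Rz(yaw) Ry(pitch) Rx(roll)).
In Python, from workcell import telemetry, grab_frame, calibration, bot, outline_of, landmark_of gives the robot as it stands. The module is installed in compiled form; this text tells all that it offers.
- The arm moves only by the shell command python3 -m inch 'ROWS' [FORCE]. ROWS is JSON, a list of rows, each a list of 7 numbers: the shift along the tool's x, y, z in m, then the turn, a rotation vector about the tool's x, y, z in rad, then the closure, from 0 (fully open) to 1 (shut). A call has 1 to 5 rows; each row shifts and turns the commanded pose from where the row before left it, along the tool's axes as they then stand; what a row does not reach is not made up. A row lasts 1/10 s, in which the tool goes at most 50 mm and 8.59 degrees, less where a joint would pass 70% of its speed; a pose out of reach is approached as far as the arm can. A call is refused whole if a number of a shift passes 0.05 or a number of a turn 0.15, either way. A call with a gripper value outside its range is refused whole. The fingers move at their own pace and stop on an object; FORCE is the grip in N (left out, the last holds). Time passes only in rows, so rows that do not move let the fingers close. It gives the time, the measured TCP pose, the force, the opening and the grip force at its end, in the units of the state.
- telemetry.observe(): the state, without advancing time (a new reading comes with each control period).
- grab_frame(name): name is "scene" or "top"; returns the picture (384x512x3 uint8, red, green, blue); there is no depth.
- calibration(name): a dict with "fovy" (degrees; the focal length in pixels is half the picture's height over the tangent of half this angle, whatever the lens; pixels are square), "cx", "cy" (the principal point, pixels), "pose" (4x4, takes a point from camera to world coordinates). Camera axes: x right, y down, z forward; pixel columns grow to the right and rows downward; lengths in m; the calibration is good to about 2 mm. A picture is of the moment at which its call begins. calibration takes no time and is no camera call.
- bot.job_done(): hands the job in; it is judged then, once.
Trained networks look in the newest picture that a camera, given by its name, has taken for a name from the list of things; names that differ only in an ending like _2 or _b are one class to them, and where a whole thing is asked for, a point or a joint stands for the part that bears it (a point fixed in the world has none). Each returns a list of dicts, best first, with "score" (0 to 1); they miss things now and then, are a little off and sometimes report something else, mostly with a low value. They report only what shows in the picture. A call takes as long as a camera call.
- outline_of(label, camera): "region" (384x512 bool, what is visible of it) and "rect" ([left, top, right, bottom] in pixels, round what is visible of it).
- landmark_of(label, camera): "xy" ([column, row] in pixels: a listed point, or the origin of a listed thing).
The state is a dict: "clock": time; "qpos": joint angles; "qd": joint speeds; "joint_efforts": joint torques, N m; "position": TCP position; "tool_rot": TCP orientation; "force": force on the tool from outside, world axes, zero at the start; "moment": the same for the moment, N m; "grip_width": finger opening in m; "finger_force": force on a finger pad.
Only numpy, scipy, OpenCV 4.12 (cv2) and the standard library are available. Lean on these libraries where they do the work, as an engineer would, in place of code of your own. Each camera call takes 0.05 s, during which the arm holds its last target. There are 200 camera calls.

## Working session

There is one attempt and no reset: what is moved stays moved. The work goes in short steps, Python scripts to look and compute and a shell command to move; the robot and the scene stay as the last step left them, time stands still between calls to the robot, and variables do not carry over. Pictures are saved under pics/ and viewed, at most 10 in all, crops included, and the job is handed in when it is done.

```bash
mkdir -p pics
cat > h.py <<'E'
import numpy as np, cv2
from workcell import *
from scipy.spatial.transform import Rotation as R
def proj(c,P):
    k=calibration(c);T=np.linalg.inv(np.array(k["pose"]));f=192/np.tan(np.radians(k["fovy"])/2)
    p=T[:3,:3]@np.array(P)+T[:3,3];return np.array([k["cx"]+f*p[0]/p[2],k["cy"]+f*p[1]/p[2]])
def ray(c,uv):
    k=calibration(c);T=np.array(k["pose"]);f=192/np.tan(np.radians(k["fovy"])/2)
    d=T[:3,:3]@np.array([(uv[0]-k["cx"])/f,(uv[1]-k["cy"])/f,1]);return T[:3,3],d/np.linalg.norm(d)
def tri(a,b):
    (o,d),(p,e)=ray("scene",a),ray("top",b)
    s=np.linalg.lstsq(np.c_[d,-e],p-o,rcond=None)[0];x,y=o+s[0]*d,p+s[1]*e
    return (x+y)/2,np.linalg.norm(x-y)
def atz(c,uv,z):
    o,d=ray(c,uv);return o+d*(z-o[2])/d[2]
E
python3 - <<'E'
from h import *
np.set_printoptions(precision=4,suppress=True)
ims=[];L={}
for c in("scene","top"):
    im=grab_frame(c)[:,:,::-1].copy()
    for n in("grip_bar","hinge_mid","bead_jar"):
        r=landmark_of(n,c)[:2];L[n,c]=r
        print(c,n,[(np.round(q["xy"],1),round(q["score"],2)) for q in r])
        if r: cv2.circle(im,tuple(int(v) for v in r[0]["xy"]),3,(0,0,255),-1)
    cv2.imwrite(f"pics/{c}0.png",im)
    print(c,np.array(calibration(c)["pose"])[:3,3])
for n in("grip_bar","hinge_mid","bead_jar"):
    if L[n,"scene"] and L[n,"top"]: print(n,tri(L[n,"scene"][0]["xy"],L[n,"top"][0]["xy"]))
s=telemetry.observe();print(s)
E
```

```text
scene grip_bar [(array([264.6, 118.9]), 0.71)]
scene hinge_mid [(array([176.9, 208.7]), 0.75)]
scene bead_jar [(array([322.6, 138.3]), 0.6)]
scene [ 0.9058 -0.2439  0.6958]
top grip_bar [(array([200.1, 246.8]), 0.78)]
top hinge_mid [(array([328.3, 236.7]), 0.97)]
top bead_jar [(array([149.4, 207.3]), 0.79)]
top [0.5408 0.0304 0.9014]
grip_bar (array([0.5055, 0.1292, 0.1071]), np.float64(0.0020446661218302587))
hinge_mid (array([ 0.5249, -0.12  ,  0.0535]), np.float64(0.0004217200047447166))
bead_jar (array([0.5805, 0.246 , 0.0162]), np.float64(0.0023961515846953794))
{'clock': 0.4, 'qpos': array([-1.2962,  0.5215, -0.0363,  1.5996,  0.0212,  1.0211, -0.1128]), 'qd': array([ 0.0002, -0.0015, -0.0008, -0.0032,  0.0012, -0.002 , -0.0009]), 'joint_efforts': array([ -0.0024, -92.6056,   1.9762, -36.9904,   0.0179,   0.0035,
         0.    ]), 'position': array([0.2112, 0.5881, 0.2098]), 'tool_rot': array([-3.1414, -0.    ,  2.7968]), 'force': array([-0.0595, -0.0856,  1.0188]), 'moment': array([-0.0614, -0.0653,  0.0231]), 'finger_force': 0.0, 'grip_width': 0.08523537506899856}
```

View pics/scene0.png

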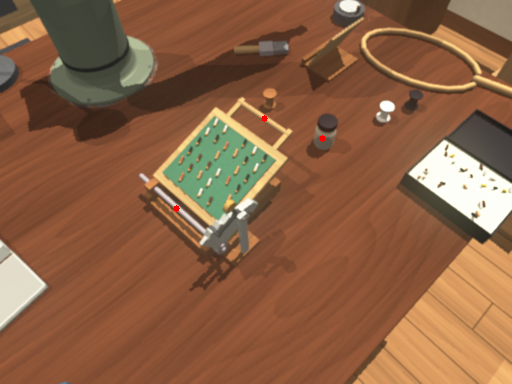

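View pics/top0.png

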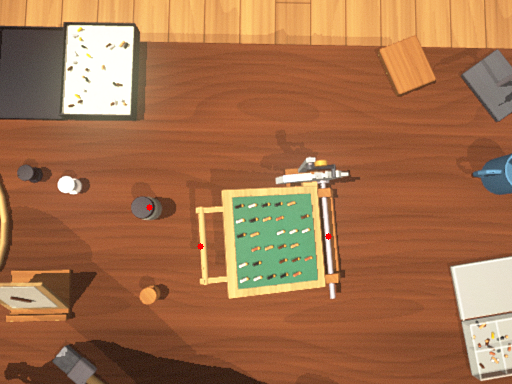

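The views agree. The bar is at scene (264,119) and top (~203,246), the hinge at (177,209)/(328,237) and the jar at (322,138)/(149,207). The bar is about 0.12 high, so the board is in the 0.28 notch. I'll turn the tool, then move over the bar half open.

```bash
python3 -m inch '[[0,0,0,0,0,-0.143,0.5],[0,0,0,0,0,-0.143,0.5],[0,0,0,0,0,-0.144,0.5],[0,0,0,0,0,0,0.5]]' 60
python3 -m inch '[[-0.021,-0.041,0,0,0,0,0.5],[-0.021,-0.041,0,0,0,0,0.5],[-0.021,-0.041,0,0,0,0,0.5],[-0.021,-0.041,0,0,0,0,0.5],[-0.021,-0.041,0,0,0,0,0.5]]'
python3 -m inch '[[-0.021,-0.041,0,0,0,0,0.5],[-0.021,-0.041,0,0,0,0,0.5],[-0.021,-0.041,0,0,0,0,0.5],[-0.021,-0.041,0,0,0,0,0.5],[-0.021,-0.041,0,0,0,0,0.5]]'
python3 -m inch '[[-0.021,-0.041,0,0,0,0,0.5],[-0.021,-0.038,0,0,0,0,0.5],[0,0,0,0,0,0,0.5],[0,0,0,0,0,0,0.5]]'
```

```text
clock: 0.8
position: [0.2114, 0.5881, 0.2099]
tool_rot: [3.142, -0.0, -3.054]
force: [0.2, -0.6, 0.3]
grip_width: 0.0424
finger_force: 0.0
clock: 1.3
position: [0.3341, 0.3912, 0.21]
tool_rot: [3.141, 0.0, -3.062]
force: [1.6, 0.2, 0.5]
grip_width: 0.0427
finger_force: 0.0
clock: 1.8
position: [0.4562, 0.1959, 0.2102]
tool_rot: [3.141, 0.0, -3.062]
force: [0.3, 1.0, 0.6]
grip_width: 0.0428
finger_force: 0.0
clock: 2.2
position: [0.5042, 0.1217, 0.2098]
tool_rot: [3.142, -0.0, -3.062]
force: [-0.6, 0.5, 0.3]
grip_width: 0.0427
finger_force: 0.0
```

```bash
python3 -m inch '[[0,0,0.035,0,0,0,0.5],[0,0,0.03,0,0,0,0.5],[0,0,0,0,0,0,0.5]]'
python3 - <<'E'
from h import *
p=telemetry.observe()["position"]
a=proj("scene",p); b=proj("scene",[.505,.122,.119]);print(p,a,b)
im=grab_frame("scene")[:,:,::-1].copy()
c=im[60:210,170:370]; cv2.imwrite("pics/s1.png",cv2.resize(c,None,fx=4,fy=4,interpolation=3))
im=grab_frame("top")[:,:,::-1]; cv2.imwrite("pics/t1.png",cv2.resize(im[150:330,140:360],None,fx=3,fy=3,interpolation=3))
E
```

```text
clock: 2.5
position: [0.5016, 0.1231, 0.1422]
tool_rot: [-3.141, -0.005, -3.057]
force: [-0.3, -1.3, 1.5]
grip_width: 0.0427
finger_force: 0.0
[0.5016158  0.12308923 0.14224471] [260.55177514 107.23341122] [261.35685078 116.56873145]
```

View pics/s1.png

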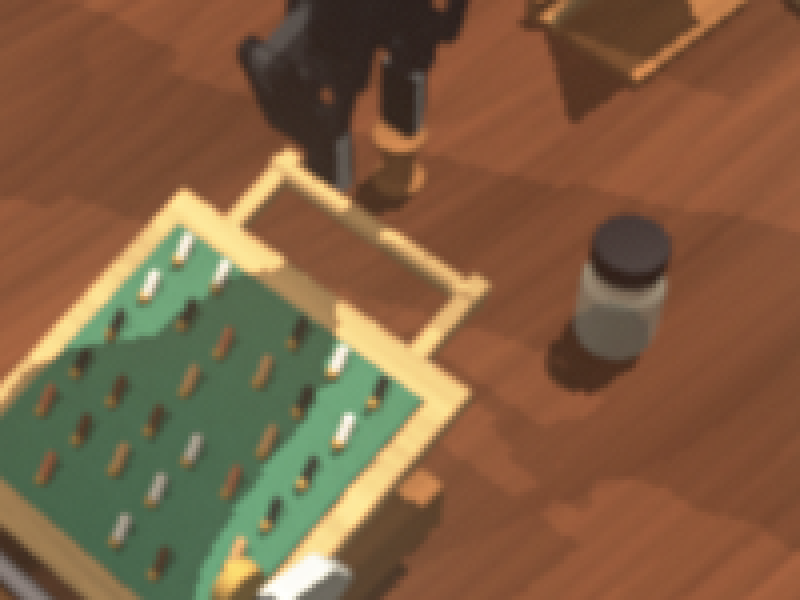

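View pics/t1.png

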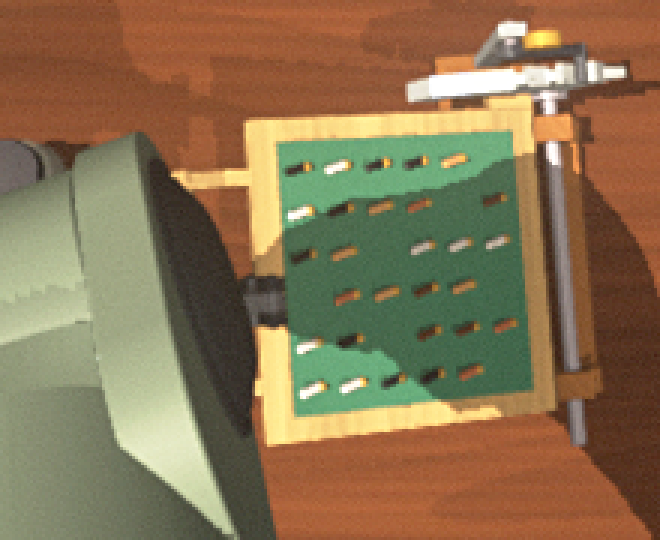

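Run:
```python
from h import *
im=cv2.imread("pics/top0.png"); g=im[:,:,::-1].astype(int)
for r in (220,230,260,270): print(r,[tuple(g[r,c]) for c in range(198,210)])
for t in((200.1,246.8),(202.5,246),(203.5,246)):
  for s in((265,116.5),(264.6,118.9)): print(t,s,tri(s,t))
for y in(.118,.122,.126,.13): print(y,proj("scene",[.505,y,.119]),proj("top",[.505,y,.119]))
```

```text
220 [(np.int64(198), np.int64(132), np.int64(82)), (np.int64(255), np.int64(228), np.int64(136)), (np.int64(255), np.int64(243), np.int64(157)), (np.int64(255), np.int64(243), np.int64(162)), (np.int64(255), np.int64(228), np.int64(138)), (np.int64(243), np.int64(188), np.int64(115)), (np.int64(185), np.int64(138), np.int64(84)), (np.int64(156), np.int64(96), np.int64(60)), (np.int64(154), np.int64(88), np.int64(57)), (np.int64(160), np.int64(90), np.int64(60)), (np.int64(156), np.int64(90), np.int64(55)), (np.int64(155), np.int64(94), np.int64(61))]
230 [(np.int64(170), np.int64(100), np.int64(62)), (np.int64(255), np.int64(216), np.int64(133)), (np.int64(255), np.int64(237), np.int64(149)), (np.int64(255), np.int64(245), np.int64(158)), (np.int64(255), np.int64(238), np.int64(151)), (np.int64(253), np.int64(215), np.int64(128)), (np.int64(230), np.int64(177), np.int64(108)), (np.int64(167), np.int64(119), np.int64(75)), (np.int64(167), np.int64(98), np.int64(62)), (np.int64(174), np.int64(101), np.int64(59)), (np.int64(180), np.int64(104), np.int64(61)), (np.int64(173), np.int64(10
[... 1328 characters left out ...]
(0.0020446661218302587))
(202.5, 246) (265, 116.5) (array([0.50873302, 0.12478285, 0.11970722]), np.float64(0.005750242234675757))
(202.5, 246) (264.6, 118.9) (array([0.5079936 , 0.12523109, 0.11181176]), np.float64(0.0045025287037993664))
(203.5, 246) (265, 116.5) (array([0.50925637, 0.12333813, 0.12108411]), np.float64(0.007144836205176566))
(203.5, 246) (264.6, 118.9) (array([0.50852105, 0.12377397, 0.11321247]), np.float64(0.005914160081458358))
0.118 [259.91617508 117.56191552] [205.00933811 247.06889466]
0.122 [261.35685078 116.56873145] [202.81786492 247.04680334]
0.126 [262.79229222 115.57915582] [200.62601295 247.02470821]
0.13 [264.22252787 114.593169  ] [198.4337821  247.00260925]
```

The bar sits at y ≈ 0.123, between the fingertips, and the jar hasn't moved. Going down and gripping.

```bash
python3 -m inch '[[0,0,0.02,0,0,0,0.5],[0,0,0.022,0,0,0,0.5],[0,0,0,0,0,0,0.5]]' 40
python3 -m inch '[[0,0,0,0,0,0,1],[0,0,0,0,0,0,1],[0,0,0,0,0,0,1],[0,0,0,0,0,0,1],[0,0,0,0,0,0,1]]' 40
```

```text
clock: 2.9
position: [0.5035, 0.1228, 0.1027]
tool_rot: [-3.141, -0.001, -3.057]
force: [0.3, 0.1, 1.1]
grip_width: 0.0423
finger_force: 0.0
clock: 3.4
position: [0.5044, 0.1226, 0.1034]
tool_rot: [3.141, 0.001, -3.056]
force: [1.0, 1.1, 1.5]
grip_width: -0.0001
finger_force: 0.9
```

Run:
```python
from h import *
im=grab_frame("scene")[:,:,::-1].copy()
cv2.imwrite("pics/s2.png",cv2.resize(im[70:170,200:330],None,fx=6,fy=6,interpolation=2))
```

```text
(no output)
```

View pics/s2.png

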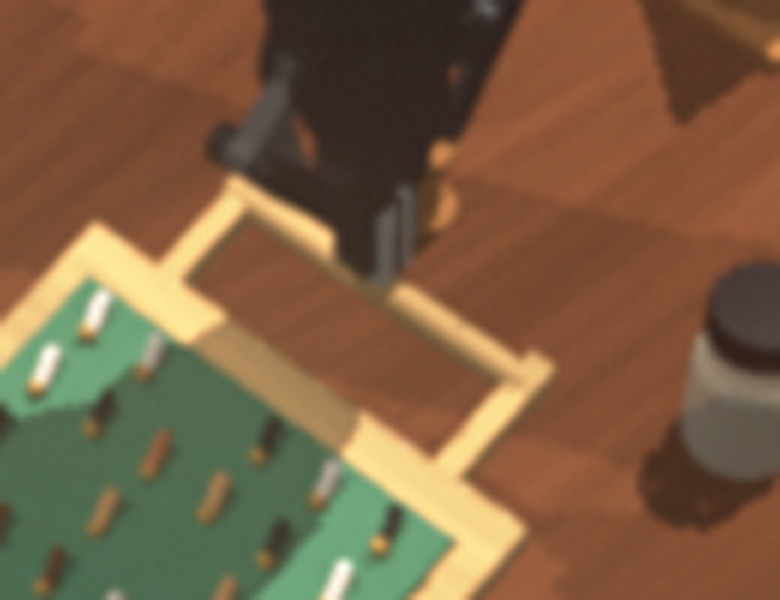

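The tips are shut right at the bar's upper edge at crop (385,283), and the grip is empty, so they were too high. I'll raise, reopen, go about 17 mm deeper and retry while watching forces.

```bash
python3 -m inch '[[0,0,-0.03,0,0,0,1],[0,0,0,0,0,0,0.5],[0,0,0,0,0,0,0.5],[0,0,0,0,0,0,0.5]]' 40
python3 -m inch '[[0,0,0.025,0,0,0,0.5],[0,0,0.01,0,0,0,0.5],[0,0,0.006,0,0,0,0.5],[0,0,0.006,0,0,0,0.5],[0,0,0,0,0,0,0.5]]'
python3 - <<'E'
from h import *
s=telemetry.observe();print(s["position"],s["force"],proj("scene",s["position"]))
im=grab_frame("scene")[:,:,::-1].copy()
cv2.imwrite("pics/s3.png",cv2.resize(im[70:170,200:330],None,fx=6,fy=6,interpolation=2))
E
```

```text
clock: 3.85
position: [0.5036, 0.1223, 0.1324]
tool_rot: [-3.141, -0.001, -3.056]
force: [-0.4, 0.1, -0.7]
grip_width: 0.0421
finger_force: 0.0
clock: 4.35
position: [0.5037, 0.1223, 0.0854]
tool_rot: [-3.141, -0.001, -3.056]
force: [0.5, 0.5, 0.0]
grip_width: 0.043
finger_force: 0.0
[0.50371451 0.12230729 0.08542484] [0.50979035 0.50439897 0.02608691] [261.12948051 127.23160168]
```

View pics/s3.png

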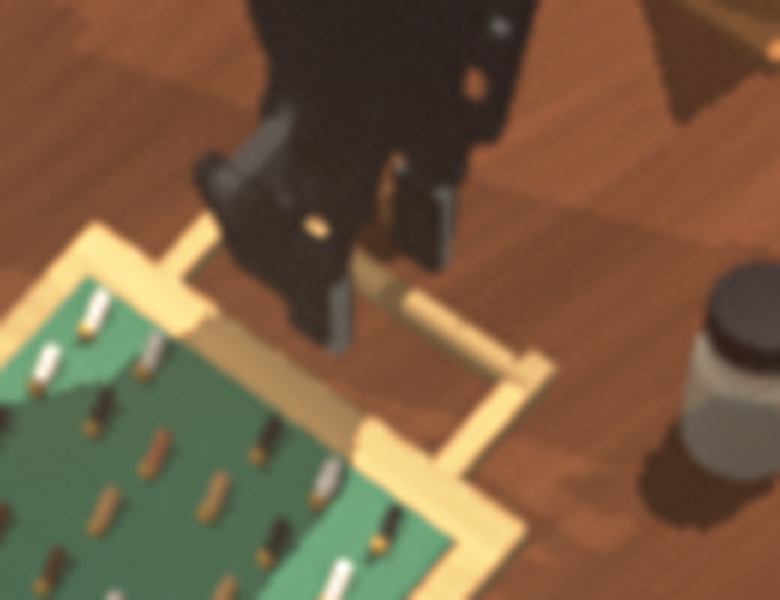

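The fingers now straddle the bar, with tips at crop (335,350) and (435,268). Closing.

```bash
python3 -m inch '[[0,0,0,0,0,0,1],[0,0,0,0,0,0,1],[0,0,0,0,0,0,1],[0,0,0,0,0,0,1],[0,0,0,0,0,0,1]]' 40
```

```text
clock: 4.9
position: [0.5043, 0.1205, 0.0861]
tool_rot: [-3.14, 0.0, -3.058]
force: [2.5, -11.2, -1.0]
grip_width: 0.0104
finger_force: 40.4
```

The grip is on the bar, but a 10.4 mm width on a 12 mm bar means only the tips hold it. Regripping 14 mm deeper.

```bash
python3 -m inch '[[0,0,0,0,0,0,0.5],[0,0,0,0,0,0,0.5],[0,-0.003,0.007,0,0,0,0.5],[0,0,0.008,0,0,0,0.5],[0,0,0,0,0,0,0.5]]'
python3 -m inch '[[0,0,0,0,0,0,1],[0,0,0,0,0,0,1],[0,0,0,0,0,0,1],[0,0,0,0,0,0,1],[0,0,0,0,0,0,1]]' 40
```

```text
clock: 5.4
position: [0.5035, 0.1192, 0.0696]
tool_rot: [-3.141, -0.002, -3.056]
force: [-0.1, -0.1, -0.5]
grip_width: 0.0425
finger_force: 0.0
clock: 5.9
position: [0.5042, 0.1202, 0.0711]
tool_rot: [3.141, 0.0, -3.056]
force: [-1.6, 5.0, 1.4]
grip_width: 0.0103
finger_force: 39.1
```

Gripped firmly. Lifting along the arc, checking the force and pose response.

```bash
python3 -m inch '[[0,-0.005,-0.014,0,0,0,1],[0,-0.005,-0.0143,0,0,0,1],[0,-0.006,-0.0123,0,0,0,1],[0,-0.006,-0.0123,0,0,0,1]]' 40
python3 -m inch '[[0,-0.0073,-0.0117,0,0,0,1],[0,-0.0073,-0.0116,0,0,0,1],[0,0,0,0,0,0,1]]'
python3 - <<'E'
from h import *
s=telemetry.observe();print(s["position"],s["force"],s["moment"],proj("scene",s["position"]))
im=grab_frame("scene")[:,:,::-1].copy()
cv2.imwrite("pics/s4.png",cv2.resize(im[50:260,110:350],None,fx=2.8,fy=2.8,interpolation=2))
E
```

```text
clock: 6.3
position: [0.5061, 0.0985, 0.1246]
tool_rot: [3.14, 0.0, -3.055]
force: [-0.5, 4.5, -1.2]
grip_width: 0.0106
finger_force: 38.8
clock: 6.6
position: [0.5074, 0.0837, 0.1487]
tool_rot: [3.14, 0.001, -3.056]
force: [-4.4, 8.7, 3.8]
grip_width: 0.0106
finger_force: 39.3
[0.50739006 0.08368911 0.14868267] [-4.38229973  8.68587136  3.80247268] [ 2.07439449  0.82410152 -0.05223979] [247.60244673 116.54829086]
```

View pics/s4.png

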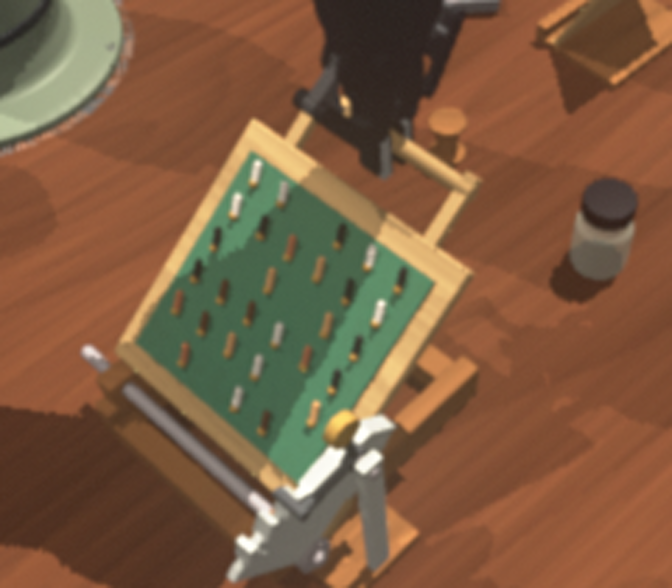

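The board is up with the bar held between the fingers, and the jar is untouched. Continuing.

```bash
python3 -m inch '[[0,-0.0085,-0.0117,0,0,0,1],[0,-0.0095,-0.0116,0,0,0,1],[0,-0.0105,-0.0106,0,0,0,1],[0,-0.011,-0.0103,0,0,0,1],[0,0,0,0,0,0,1]]'
python3 -m inch '[[0,-0.0115,-0.0093,0,0,0,1],[0,-0.012,-0.0088,0,0,0,1],[0,-0.0128,-0.0079,0,0,0,1],[0,-0.0131,-0.0073,0,0,0,1],[0,0,0,0,0,0,1]]'
python3 -c "
from h import *
grab_frame('scene');print(telemetry.observe()['force'],telemetry.observe()['moment'])"
```

```text
clock: 7.15
position: [0.5108, 0.0444, 0.1932]
tool_rot: [3.139, 0.002, -3.057]
force: [-7.1, 13.0, 10.5]
grip_width: 0.0112
finger_force: 39.6
clock: 7.65
position: [0.5152, -0.0055, 0.2267]
tool_rot: [3.14, 0.002, -3.057]
force: [-9.4, 11.9, 20.5]
grip_width: 0.0108
finger_force: 41.2
[-8.12241742 12.45717773 20.10392656] [ 2.44110072  1.62030149 -0.02013645]
```

```bash
python3 -m inch '[[0.003,0.002,-0.004,0,0,0,1],[0,0,0,0,0,0,1]]'
python3 - <<'E'
from h import *
s=telemetry.observe();print(s["position"],s["force"])
im=grab_frame("scene")[:,:,::-1].copy()
cv2.imwrite("pics/s5.png",cv2.resize(im[50:260,110:350],None,fx=2.8,fy=2.8,interpolation=2))
E
```

```text
clock: 7.9
position: [0.5132, -0.0057, 0.2285]
tool_rot: [-3.139, 0.003, -3.058]
force: [17.3, -6.8, -19.6]
grip_width: 0.0108
finger_force: 41.0
[ 0.51321756 -0.00568804  0.22850182] [ 17.34199442  -6.79133922 -19.61757356]
```

View pics/s5.png

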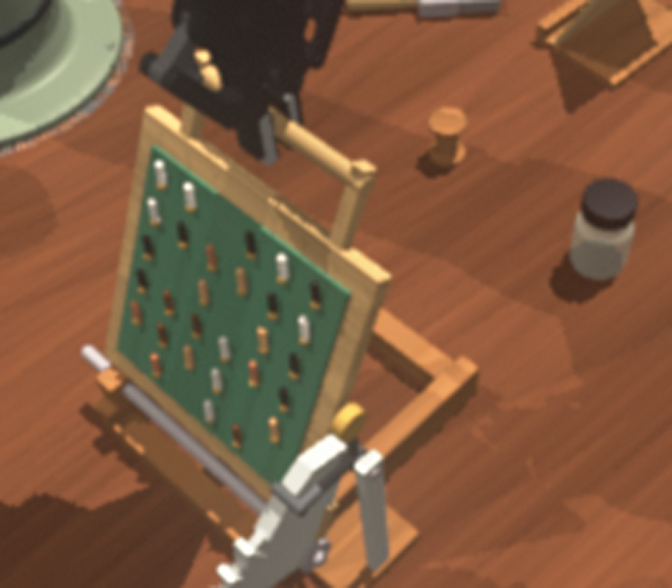

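Board at about 1.09 rad by the chord geometry. Half-correcting the offset and going on to about 1.37.

```bash
python3 -m inch '[[-0.0018,-0.001,0.002,0,0,0,1],[0,-0.0097,-0.0049,0,0,0,1],[0,-0.0099,-0.0044,0,0,0,1],[0,-0.0101,-0.0038,0,0,0,1],[0,0,0,0,0,0,1]]'
```

```text
clock: 8.45
position: [0.5161, -0.035, 0.2408]
tool_rot: [3.141, 0.001, -3.058]
force: [-5.5, 4.5, 11.1]
grip_width: 0.0103
finger_force: 44.1
```

```bash
python3 -m inch '[[0.0006,-0.0094,-0.0043,0,0,0,1],[0,-0.0095,-0.0031,0,0,0,1],[0,-0.0098,-0.0024,0,0,0,1],[0,-0.0073,-0.0016,0,0,0,1],[0,0,0,0,0,0,1]]'
python3 -m inch '[[0,0,0,0,0,0,1],[0,0,0,0,0,0,1],[0,0,0,0,0,0,1],[0,0,0,0,0,0,1],[0,0,0,0,0,0,1]]'
python3 - <<'E'
from h import *
im=grab_frame("scene")[:,:,::-1].copy()
cv2.imwrite("pics/s6.png",cv2.resize(im[50:260,110:350],None,fx=2.8,fy=2.8,interpolation=2))
E
```

```text
clock: 8.95
position: [0.519, -0.0712, 0.2516]
tool_rot: [-3.141, 0.001, -3.058]
force: [4.7, 1.2, 2.0]
grip_width: 0.0106
finger_force: 42.6
clock: 9.45
position: [0.5189, -0.0696, 0.2513]
tool_rot: [3.141, 0.001, -3.056]
force: [3.7, 2.7, 2.7]
grip_width: 0.0102
finger_force: 42.7
```

View pics/s6.png

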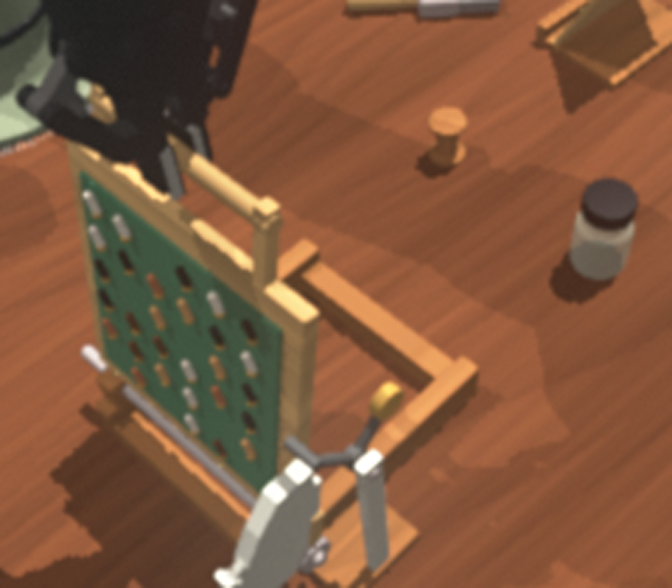

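Pawl thrown out (its weight now lies at crop (385,400)), board at about 1.37 rad. Working out the arc down.

Run:
```python
import numpy as np
a=np.r_[1.366,np.arange(1.3,0.29,-0.07),np.arange(.26,-.01,-.04)]
h,v=.25*np.cos(a),.25*np.sin(a)
for x,dy,dz in zip(a[1:],np.diff(h),-np.diff(v)):print(round(x,2),round(dy,4),round(dz,4))
```

```text
1.3 0.016 0.0039
1.23 0.0167 0.0053
1.16 0.0163 0.0064
1.09 0.0158 0.0075
1.02 0.0152 0.0086
0.95 0.0146 0.0097
0.88 0.0139 0.0107
0.81 0.0131 0.0116
0.74 0.0122 0.0125
0.67 0.0113 0.0133
0.6 0.0104 0.0141
0.53 0.0094 0.0148
0.46 0.0083 0.0154
0.39 0.0072 0.0159
0.32 0.0061 0.0164
0.26 0.0043 0.0144
0.22 0.0024 0.0097
0.18 0.002 0.0098
0.14 0.0016 0.0099
0.1 0.0012 0.0099
0.06 0.0008 0.01
0.02 0.0004 0.01
```

```bash
python3 -m inch '[[0,0.016,0.0039,0,0,0,1],[0,0.0167,0.0053,0,0,0,1],[0,0.0163,0.0064,0,0,0,1],[0,0.0158,0.0075,0,0,0,1],[0,0,0,0,0,0,1]]'
```

```text
clock: 10.0
position: [0.5131, -0.0036, 0.2273]
tool_rot: [-3.142, 0.0, -3.053]
force: [4.2, 1.8, 2.5]
grip_width: 0.0106
finger_force: 43.0
```

```bash
python3 -m inch '[[0,0.0152,0.0086,0,0,0,1],[0,0.0146,0.0097,0,0,0,1],[0,0.0139,0.0107,0,0,0,1],[0,0.0131,0.0116,0,0,0,1],[0,0.0122,0.0125,0,0,0,1]]'
python3 -m inch '[[0,0.0113,0.0133,0,0,0,1],[0,0.0104,0.0141,0,0,0,1],[0,0.0094,0.0148,0,0,0,1],[0,0,0,0,0,0,1]]'
```

```text
clock: 10.5
position: [0.5071, 0.0638, 0.174]
tool_rot: [-3.141, 0.0, -3.056]
force: [7.4, -1.3, -0.8]
grip_width: 0.0107
finger_force: 43.9
clock: 10.9
position: [0.5043, 0.0953, 0.1306]
tool_rot: [-3.141, -0.001, -3.055]
force: [5.4, 1.1, -0.6]
grip_width: 0.0109
finger_force: 44.6
```

```bash
python3 -m inch '[[0,0.0083,0.0154,0,0,0,1],[0,0.0072,0.0159,0,0,0,1],[0,0.0061,0.0164,0,0,0,1],[0,0.0043,0.0144,0,0,0,1],[0,0,0,0,0,0,1]]'
python3 -m inch '[[0,0.0024,0.0097,0,0,0,1],[0,0.002,0.0098,0,0,0,1],[0,0.0016,0.0099,0,0,0,1],[0,0,0,0,0,0,1]]'
```

```text
clock: 11.4
position: [0.5018, 0.1211, 0.0686]
tool_rot: [3.142, -0.001, -3.055]
force: [2.8, 3.9, 1.1]
grip_width: 0.0107
finger_force: 45.2
clock: 11.8
position: [0.5013, 0.127, 0.0395]
tool_rot: [3.141, -0.001, -3.055]
force: [2.8, 7.1, 1.1]
grip_width: 0.0108
finger_force: 45.8
```

```bash
python3 -m inch '[[0,0.001,0.0099,0,0,0,1],[0,0.0006,0.0075,0,0,0,1],[0,0,0,0,0,0,1]]'
python3 -m inch '[[0,0.0003,0.005,0,0,0,1],[0,0,0.005,0,0,0,1],[0,0,0,0,0,0,1]]'
```

```text
clock: 12.1
position: [0.5013, 0.1289, 0.0224]
tool_rot: [3.141, -0.001, -3.055]
force: [1.2, 9.1, 0.5]
grip_width: 0.0106
finger_force: 46.1
clock: 12.4
position: [0.5012, 0.1295, 0.0126]
tool_rot: [3.14, -0.0, -3.055]
force: [0.7, 11.0, -0.8]
grip_width: 0.011
finger_force: 46.4
```

Expected flat at TCP z ≈ 0.006; creeping down until the base takes the load.

```bash
python3 -m inch '[[0,-0.001,0.003,0,0,0,1],[0,0,0.002,0,0,0,1],[0,0,0,0,0,0,1]]'
python3 -m inch '[[0,0,0.0015,0,0,0,1],[0,0,0,0,0,0,1]]'
```

```text
clock: 12.7
position: [0.5012, 0.1296, 0.0079]
tool_rot: [3.139, -0.0, -3.054]
force: [-0.9, 18.3, -1.4]
grip_width: 0.0107
finger_force: 46.6
clock: 12.9
position: [0.5012, 0.1296, 0.0065]
tool_rot: [3.139, -0.0, -3.054]
force: [-1.3, 17.3, -1.1]
grip_width: 0.0108
finger_force: 46.6
```

```bash
python3 -m inch '[[0,0.0024,0.0015,0,0,0,1],[0,0,0,0,0,0,1]]'
python3 -m inch '[[0,0,0.0015,0,0,0,1],[0,0,0,0,0,0,1]]'
```

```text
clock: 13.1
position: [0.5012, 0.1296, 0.0051]
tool_rot: [3.142, -0.001, -3.056]
force: [0.6, 6.6, 0.2]
grip_width: 0.0104
finger_force: 46.4
clock: 13.3
position: [0.5012, 0.1297, 0.0038]
tool_rot: [3.141, -0.0, -3.056]
force: [-0.2, 6.2, -0.2]
grip_width: 0.0103
finger_force: 46.4
```

```bash
python3 -m inch '[[0,0,0.0015,0,0,0,1],[0,0,0,0,0,0,1]]'
python3 -m inch '[[0,0,0.0015,0,0,0,1],[0,0,0,0,0,0,1]]'
python3 - <<'E'
from h import *
s=telemetry.observe();print(s["position"],s["force"])
im=grab_frame("scene")[:,:,::-1].copy()
cv2.imwrite("pics/s7.png",cv2.resize(im[70:250,130:350],None,fx=3.3,fy=3.3,interpolation=2))
E
```

```text
clock: 13.5
position: [0.5012, 0.1298, 0.0022]
tool_rot: [3.141, -0.0, -3.056]
force: [1.8, 7.3, -1.4]
grip_width: 0.0105
finger_force: 46.7
clock: 13.7
position: [0.5012, 0.1298, 0.0013]
tool_rot: [3.141, -0.0, -3.056]
force: [-2.3, 5.5, 12.4]
grip_width: 0.0104
finger_force: 48.0
[0.50124061 0.12978069 0.00131642] [-2.28540187  5.48537205 12.39498875]
```

View pics/s7.png

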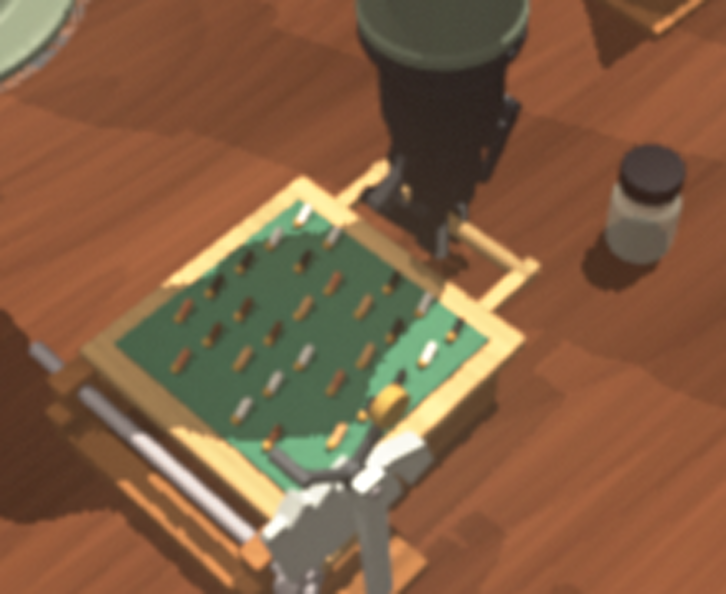

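Force rose to 12 N upward at the expected flat height and the picture shows the board level on its base. Releasing and withdrawing.

```bash
python3 -m inch '[[0,0,-0.0008,0,0,0,0.5],[0,0,0,0,0,0,0.5],[0,0,0,0,0,0,0.5],[0,0,0,0,0,0,0.5]]'
python3 -m inch '[[0,0,-0.02,0,0,0,0.5],[0,0,-0.04,0,0,0,0.5],[0,0,-0.05,0,0,0,0.5],[0,0,-0.05,0,0,0,0.5],[0,0,-0.04,0,0,0,0.5]]'
python3 -m inch '[[0,0,0,0,0,0,0.5],[0,0,0,0,0,0,0.5]]'
python3 - <<'E'
from h import *
for c in("scene","top"): grab_frame(c)
L={n:[landmark_of(n,c) for c in("scene","top")] for n in("grip_bar","bead_jar")}
for n,(a,b) in L.items(): print(n,a and a[0],b and b[0], a and b and tri(a[0]["xy"],b[0]["xy"]))
print(proj("scene",[.504,.129,.05]),telemetry.observe()["force"])
E
```

```text
clock: 14.15
position: [0.5014, 0.1289, 0.0019]
tool_rot: [-3.141, -0.0, -3.057]
force: [0.5, 0.2, -0.6]
grip_width: 0.0427
finger_force: 0.0
clock: 14.65
position: [0.5017, 0.129, 0.2049]
tool_rot: [3.141, 0.001, -3.057]
force: [0.5, 0.4, 0.3]
grip_width: 0.0427
finger_force: 0.0
clock: 14.85
position: [0.5017, 0.1291, 0.2026]
tool_rot: [3.141, 0.001, -3.057]
force: [-0.4, -0.5, -0.7]
grip_width: 0.043
finger_force: 0.0
grip_bar {'xy': [268.4, 135.9], 'score': 0.68} {'xy': [199.3, 242.0], 'score': 0.57} (array([0.51168849, 0.13678229, 0.05269776]), np.float64(0.0004651539955418296))
bead_jar {'xy': [322.1, 138.1], 'score': 0.71} {'xy': [151.9, 205.3], 'score': 0.57} (array([0.58411357, 0.23849288, 0.02616704]), np.float64(0.0025787719744846133))
[263.53376465 136.57769921] [0.78557936 0.27648987 0.00738765]
```

The bar is now at z ≈ 0.053, so the board is flat. The jar hasn't moved and the arm is clear.

```bash
python3 -c "
from workcell import bot
print(bot.job_done())"
```

```text
the job is handed in; nothing more can be done
None
```

I lifted the board to about 1.37 rad, which threw the pawl out, then lowered it gently onto its base and let go. The jar is still standing in place, the arm is clear, and the job is handed in; no verdict came back.

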